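Post the withdrawn part reels through the quarantine box's sprung flap

ROBOT

A 6-joint arm with a two-finger parallel gripper is mounted at the origin on a cart in front of the work surface, level with it; the furniture and walls round the work are solid. World frame = base frame: x ahead of the robot, y to its left, z up, the work surface at z = 0. Lengths are in m, angles in rad, forces in N, time in s.
With the tool pointing down it reaches from about 0.375 to 0.925 m from the base axis. Payload 5.7 kg.
Tool frame: the origin (TCP) lies midway between the tips of the shut fingers; the grasp point (between the pads) lies 19 mm behind it (manip.hold_point_z is the z of the grasp point in the tool frame, in m); z points along the fingers, y is the line along which they close (so a half turn about z gives the same grasp; the last joint's range is limited). The gripper opens to 88 mm and grips with 3 to 60 N. Pads are 20 mm wide; open, the fingers measure 115 mm over their backs; the gripper's body (75 mm by 178 mm) begins 61 mm behind the grasp point.
Start: joints at [1.203, 0.359, 1.51, -0, 1.272, -0.115], TCP at [0.15, 0.581, 0.223] pointing down, gripper open.
Joint ranges: [-2.97, 2.97], [-1.01, 2.36], [0.21, 2.38], [-0.96, 4.11], [0.2, 2.71], [-2.98, 2.98]. Speed limits (rad/s): [2.39, 2.39, 3.14, 3.14, 3.14, 3.14].

INTERFACE

Orientations are given as a unit quaternion [w, x, y, z].
In Python, from station import manip gives the robot as it stands.
- The arm moves only by the tool step_arm, never from a script. Its argument "rows" is a list of rows, each a list of 3 entries, a list of its own where there are three numbers: the shift along the tool's x, y, z in cm, then the turn, a rotation vector about the tool's x, y, z in rad, then the opening, from 0 (shut) to 1 (fully open). A call has 1 to 8 rows; each row is the pose to reach, as a shift and turn from the pose commanded when the call began, along the tool's axes at that moment; what a row does not reach only later rows make up. A row lasts 1/12 s, in which the tool goes at most 41.7 mm and 7.16 degrees, less where a joint would pass 70% of its speed; a pose out of reach is approached as far as the arm can. A call with a gripper value outside its range is refused whole. The fingers move at their own pace and stop on an object; "force" is the grip in N (left out, the last holds). Time passes only in rows, so rows that repeat a pose let the fingers close. It gives the time, the measured TCP pose, the force, the opening and the grip force at its end, in the units of the state.
- manip.state(): the state, without advancing time (a new reading comes with each control period).
- manip.snapshot(name): name is "scene" or "top"; returns the picture (400x640x3 uint8, blue, green, red); there is no depth.
- manip.calibration(name): a dict with "fx", "fy", "cx", "cy" (pixels), "R" (3x3) and "t" (3): a world point X has camera coordinates R X + t. Camera axes: x right, y down, z forward; pixel columns grow to the right and rows downward; lengths in m; the calibration is good to about 2 mm. A picture is of the moment at which its call begins. calibration takes no time and is no camera call.
- manip.job_done(): hands the job in; it is judged then, once.
The state is a dict: "clock": time; "joints": joint angles; "qvel": joint speeds; "joint_efforts": joint torques, N m; "tool_pos": TCP position; "tcp_rot": TCP orientation; "force": force on the tool from outside, world axes, zero at the start; "wrist_torque": the same for the moment, N m; "width": finger opening in m; "gripper_force": force on a finger pad.
Only numpy, scipy, OpenCV 4.12 (cv2) and the standard library are available. Lean on these libraries where they do the work, as an engineer would, in place of code of your own. Each camera call takes 0.05 s, during which the arm holds its last target. There are 200 camera calls.

TASK

The two thin part reels in the leaning rack are withdrawn from stock: post them, one after the other, edge first through the sprung flap in the sloping face of the grey quarantine box, so that both drop right inside and the flap snaps shut behind them. The thick reel, about twice as thick, is still good: leave it in its place in the rack, and leave everything else on the bench where it lies.

Things in the scene. Friction and masses are not known exactly. Their poses are not given: they have to be found in the camera images.
- reel_a: Withdrawn reel: thin light grey part reel, disc 87 mm across, 11 thick, 100-150 g. Origin: centre of the flat face that rests on its rack plate; z = disc axis, pointing out of the plate, so the disc's middle is 5.5 mm along +z. Starts on its rim in one of the rack's 3 places (which varies), top leaning 24 deg from vertical to the rack's +y.
- reel_b: The other withdrawn reel: thin light grey part reel, disc 87 mm across, 11 thick, 100-150 g. Origin: centre of the flat face that rests on its rack plate; z = disc axis, pointing out of the plate, so the disc's middle is 5.5 mm along +z. Starts on its rim in one of the rack's 3 places (which varies), top leaning 24 deg from vertical to the rack's +y.
- wide_reel: The thick reel that stays: same 87 mm diameter and lean but 20 mm thick, 160 g; origin and axes as reel_a. It stands in one of the rack's 3 places (which varies).
- reel_rack: Fixed aluminium rack, base 90 (x) by 180 (y) mm; origin: centre of underside, z up. Three places 54 mm apart along y, each a plate leaning 24 deg to +y that backs the lower 46 mm of its reel, and two pegs 27 mm long square to the plate under the rim. Reel bottom 16, top 95 mm above bench. Lift a reel out in its own plane. Gaps between reels 29-38 mm: open fingers part way.
- reject_box: Grey steel box fixed to the bench, closed but for its slot; 150 mm wide. Origin: on the bench, mid width; front wall (to the robot) at x = -80 mm, back at +60, sides y = -75, +75. Front 105 mm high; above it a flat face slopes up and back at 25 deg from level (its normal 25 deg from vertical towards -x) to a level top at 156.
- slot (a point): Centre of the slot in the sloping face, at (-27, 0, 130) mm in the box frame (its axes). Slot 100 mm along box y, 20 along the slope, in a frame 3 mm proud, 12 wide. Reels go in square to the face, disc in the plane of that direction and box y. Too low for fingers; pushed 45 mm or more past the face and let go, a reel slides in by its weight.
- flap (a joint): Black sprung flap just behind the slot, hinged 8 mm above the slot's upper edge, 31 mm long: 0 = shut, rad, grows as it swings inward, up to 1.5. A push of about 0.5 N opens it; its spring shuts it.
- ipa_bottle: Bystander, leave alone: white plastic bottle, 66 in diameter, 112 high, standing. Origin: centre of its underside.
- solder_spool: Bystander, leave alone: spool of solder wire, 63 in diameter, 42 high, standing on its flange. Origin: centre of its underside.
- tip_cleaner: Bystander, leave alone: black round pot of brass wool, 65 in diameter, 38 high. Origin: centre of its underside.
- flux_vial: Bystander, leave alone: small vial with a cap, 27 in diameter, 68 high, standing. Origin: centre of its underside.
Not all that is in view belongs to the job. Leave any blue look-alike of the reel_b alone.

How it is judged:
On the way, in this order (a step that is already met when the one before it is completed fails the run):
1. one thin reel lies wholly inside the box and the flap is shut (((x of reel_a in the frame of reject_box between -0.079 and 0.058 m and y of reel_a in the frame of reject_box between -0.073 and 0.073 m and z of reel_a in the frame of reject_box between 0 and 0.095 m) or (x of reel_b in the frame of reject_box between -0.079 and 0.058 m and y of reel_b in the frame of reject_box between -0.073 and 0.073 m and z of reel_b in the frame of reject_box between 0 and 0.095 m)) and value of joint flap below 0.06 rad), for 0.2 s.
2. both thin reels lie wholly inside the box and the flap is shut (x of reel_a in the frame of reject_box between -0.079 and 0.058 m and y of reel_a in the frame of reject_box between -0.073 and 0.073 m and z of reel_a in the frame of reject_box between 0 and 0.095 m and x of reel_b in the frame of reject_box between -0.079 and 0.058 m and y of reel_b in the frame of reject_box between -0.073 and 0.073 m and z of reel_b in the frame of reject_box between 0 and 0.095 m and value of joint flap below 0.06 rad), for 0.2 s.
At the end, for the whole second after the job is handed in: Both thin reels lie at rest inside the quarantine box (their origins between its walls and less than 95 mm above the bench), the flap is shut (under 0.06 rad), and the thick reel rests in its place in the rack, within 15 mm of where it stood; no bystander has been shifted by more than 30 mm (all of step 2 and linear speed of each of reel_a, reel_b, wide_reel below 0.03 m/s and angular speed of each of reel_a, reel_b, wide_reel below 0.3 rad/s and distance of wide_reel from where it was at the start of the episode below 0.015 m); the robot touches nothing.
It fails at once if the thick reel is shifted by more than 30 mm (distance of wide_reel from where it was at the start of the episode above 0.03 m).
It fails at once if a bystander is shifted by more than 30 mm (distance of any of ipa_bottle, solder_spool, tip_cleaner, flux_vial from where it was at the start of the episode above 0.03 m).
It also fails if it takes over 58 s, if anything falls off the work surface, if the arm or the gripper's body presses on something with over 40 N, if the wrist force passes 120 N, or if a joint passes its speed limit or range.

## Working session

There is one attempt and no reset: what is moved stays moved. The work goes in short steps, Python scripts to look and compute and a tool call to move; the robot and the scene stay as the last step left them, time stands still between calls to the robot, and variables do not carry over. Pictures are saved under pics/ and viewed, at most 13 in all, crops included, and the job is handed in when it is done.

Besides the shell and the picture viewer there is one more tool, called after "Call:" by a JSON object that holds its "op" and its "data", one argument or row to a line. step_arm: Moves the arm, as the interface text tells. Its arguments: {"type":"object","properties":{"rows":{"type":"array"},"force":{"type":"number"}},"required":["rows"]}

```bash
mkdir -p pics; ls; python3 - <<'E'
from station import manip
import cv2,numpy as np
for n in("scene","top"):
    cv2.imwrite(f"pics/{n}0.png",manip.snapshot(n)); c=manip.calibration(n)
    print(n,c["fx"],c["fy"],c["cx"],c["cy"],np.round(c["R"],3).tolist(),np.round(c["t"],3).tolist(), np.round(-np.array(c["R"]).T@np.array(c["t"]),3))
print(manip.state(),manip.hold_point_z)
E
```

```text
pics
scene 368.51915064240643 368.51915064240643 317.7473351950587 195.62563606333626 [[0.677, -0.736, -0.016], [-0.49, -0.433, -0.757], [0.55, 0.52, -0.654]] [-0.413, 0.398, 0.738] [ 0.069 -0.515  0.777]
top 453.1406536498177 453.1406536498177 315.89261029965166 199.49052761184913 [[-0.01, -1.0, 0.008], [-0.988, 0.008, -0.156], [0.156, -0.01, -0.988]] [0.002, 0.641, 1.36] [0.421 0.01  1.443]
{'clock': 0.1, 'joints': array([ 1.20290572e+00,  3.59457155e-01,  1.51131913e+00, -4.27955734e-06,
        1.27250077e+00, -1.15101753e-01]), 'qvel': array([ 6.11790682e-04, -2.65139244e-03, -3.58189711e-03,  3.70668280e-05,
        1.36055062e-03,  1.29675018e-03]), 'joint_efforts': array([ 6.61457725e-04, -5.16358709e+01, -2.71408761e+01,  6.76101493e-02,
        2.76684144e-02, -4.25928715e-05]), 'tool_pos': array([0.14984725, 0.5803428 , 0.22188119]), 'tcp_rot': array([-1.99432048e-04,  1.26057489e-01,  9.92022580e-01, -8.18251735e-04]), 'force': array([-0.43382475, -0.49380695, -0.07457791]), 'wrist_torque': array([ 0.01304764, -0.01317953,  0.01176105]), 'gripper_force': 0.0, 'width': 0.0876736900794163} -0.0187
```

View pics/scene0.png

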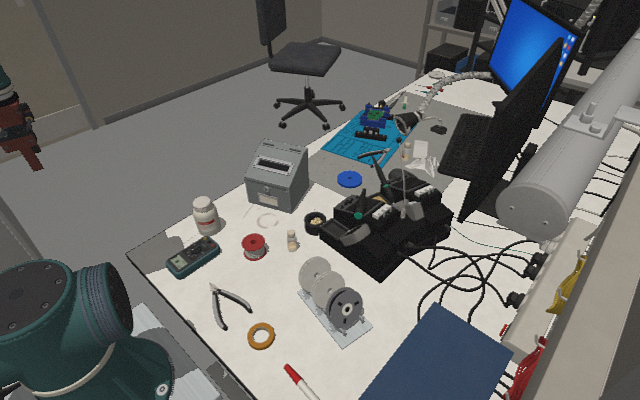

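View pics/top0.png

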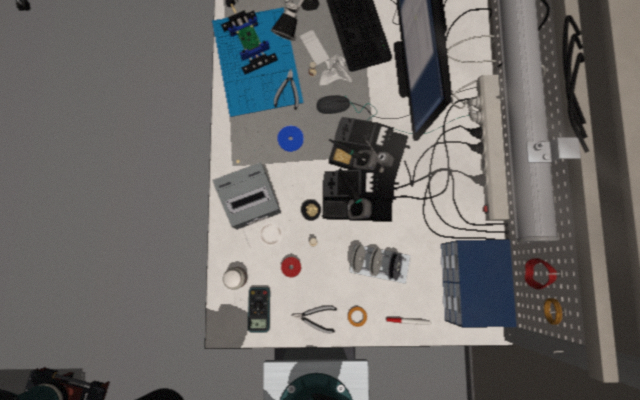

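```bash
python3 - <<'E'
import cv2,numpy as np
a=cv2.imread("pics/scene0.png");b=cv2.imread("pics/top0.png")
A=cv2.resize(a[245:355,280:390],None,fx=5,fy=5,interpolation=2)[:, :400*2]
B=cv2.resize(b[230:290,340:415],None,fx=5,fy=5,interpolation=2)
C=cv2.resize(b[155:235,205:285],None,fx=3,fy=3,interpolation=2)
A=cv2.resize(A,(400,400))
o=np.zeros((600,800,3),np.uint8);o[:400,:400]=A;o[:300,410:785]=B;o[310:550,410:650]=C
D=cv2.resize(a[135:215,240:315],None,fx=2.4,fy=2.4,interpolation=2);o[405:405+D.shape[0],:D.shape[1]]=D
cv2.imwrite("pics/c1.png",o)
E
```

```text
(no output)
```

View pics/c1.png

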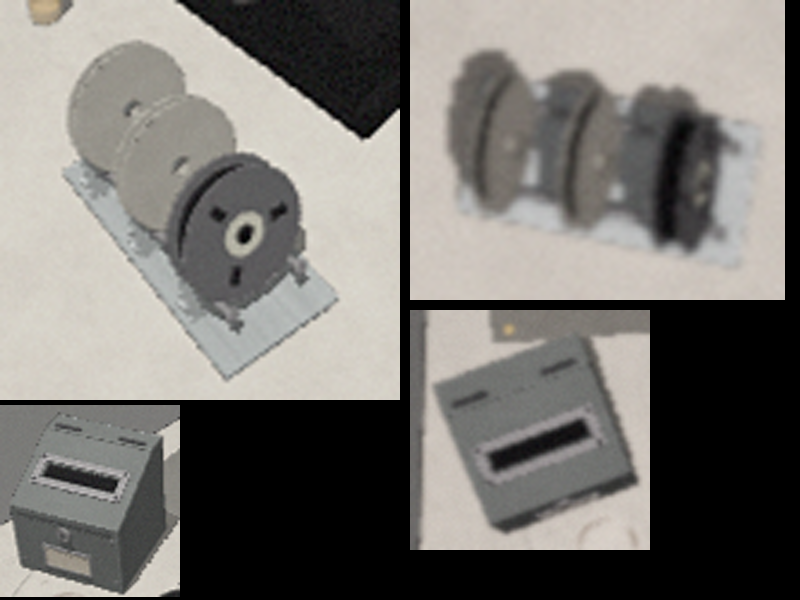

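Scene view: box slot around (275,164), rack around (335,300). Top view: slot (248,200), rack (378,262).

Candidates for a thin reel, with top-view pixels:
- Rack discs: light (358,255), light (375,260), dark and thick (395,265)
- Blue disc at (290,138)
- White ring at (270,232)
- Orange tape at (357,316)

The crop confirms that the two light discs to the left are the thin reels. The dark one on the right is the thick one.

```bash
cat > h.py <<'E'
from station import manip
import numpy as np
from scipy.spatial.transform import Rotation as Ro
from scipy.optimize import least_squares
C={n:manip.calibration(n) for n in("scene","top")}
def proj(n,X):
    c=C[n];p=np.atleast_2d(X)@np.array(c["R"]).T+np.array(c["t"])
    return np.c_[c["fx"]*p[:,0]/p[:,2]+c["cx"],c["fy"]*p[:,1]/p[:,2]+c["cy"]]
def T(p,X):
    X=np.atleast_2d(X);return X@Ro.from_euler("z",p[2]).as_matrix().T+[p[0],p[1],0]
def fit(obs,p0):
    f=lambda p:np.concatenate([(proj(n,T(p,X))-uv).ravel() for n,X,uv in obs])
    r=least_squares(f,p0,loss="soft_l1");return r.x,np.round(f(r.x).reshape(-1,2),1)
E
python3 - <<'E'
from h import *
e=.006;h=.0435
# rack: disc middles (mid-thickness centre) + base corners
s,c=np.sin(np.radians(24)),np.cos(np.radians(24))
m=1e-3
rk=[("scene",[-45*m,-90*m,e],(342.7,349)),("scene",[45*m,-90*m,e],(372.7,327)),("scene",[-45*m,90*m,e],(298,291.8)),
("top",[-45*m,-90*m,e],(406.2,283.4)),("top",[45*m,-90*m,e],(410.6,254.4)),("top",[-45*m,90*m,e],(350,272.4))]
p,r=fit(rk,[.4,-.1,0]);print("rack",p,np.degrees(p[2]),r.tolist())
a=np.radians(25);sl=np.array([-27*m,0,130*m]);ux=np.array([np.cos(a),0,np.sin(a)])*m;uy=np.array([0,m,0]);n=np.array([-np.sin(a),0,np.cos(a)])*m
P=lambda x,y,z=3:sl+x*ux+y*uy+z*n
bx=[("top",P(10,50),(230.3,204.3)),("top",P(-10,50),(232,209.7)),("top",P(10,-50),(263.3,191.7)),("top",P(-10,-50),(266,196.7)),
("top",[-80*m,75*m,105*m],(232.3,226)),("top",[-80*m,-75*m,105*m],(280,212.3)),
("scene",P(10,50),(259.6,158.75)),("scene",[-80*m,75*m,105*m],(245,180)),("scene",[-80*m,-75*m,105*m],(293.3,189.6)),("scene",[-80*m,-75*m,0],(292,213))]
q,r=fit(bx,[.6,.25,.3]);print("box",q,np.degrees(q[2]),r.tolist())
# predicted disc front-face centres
import cv2
im=cv2.imread("pics/scene0.png");it=cv2.imread("pics/top0.png")
for k,y in enumerate((54,0,-54)):
  for off in(-10,-5,0,5,10):
    pass
N=np.array([0,-c,s]);U=np.array([0,s,c]);t=np.linspace(0,6.3,60)
for y0 in (54,0,-54):
  ctr=np.array([0,y0*m,55.5*m])
  th=(11 if y0>-10 else 20)*m
  for w in(0,th):
    X=T(p,ctr+w*N+h*(np.outer(np.cos(t),[1,0,0])+np.outer(np.sin(t),U)))
    for I,nm in((im,"scene"),(it,"top")):
      pass
    cv2.polylines(im,[np.int32(proj("scene",X)*16)],False,(0,0,255),1,0,4);cv2.polylines(it,[np.int32(proj("top",X)*16)],False,(0,0,255),1,0,4)
o=np.zeros((440,790,3),np.uint8);o[:440,:440]=cv2.resize(im[245:355,280:390],(440,440),interpolation=0);B=cv2.resize(it[230:290,345:415],None,fx=5,fy=5,interpolation=0);o[:300,440:790]=B
cv2.imwrite("pics/c2.png",o)
E
```

```text
rack [ 0.44257996 -0.20577764 -0.20730652] -11.877788532154197 [[-0.3, -0.0], [0.9, -0.7], [-1.2, -0.2], [0.4, 0.1], [0.7, 0.6], [-0.0, -0.4]]
box [0.65347692 0.20368817 0.37730654] 21.618072252459626 [[1.2, -0.7], [2.2, 0.0], [0.3, -0.8], [0.1, 0.3], [0.4, 1.2], [-0.1, -4.0], [-0.4, -0.6], [-1.5, -3.6], [-4.0, -2.3], [-0.4, 0.8]]
```

View pics/c2.png

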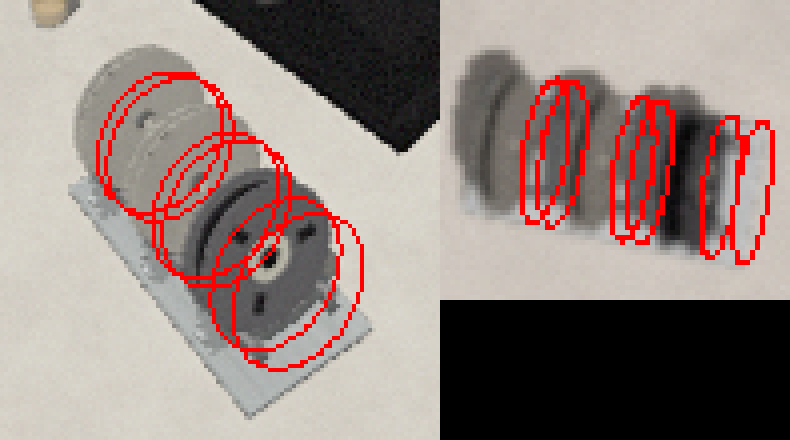

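```bash
python3 - <<'E'
from h import *
import cv2
m=1e-3
p=np.array([.44258,-.20578,-.2073])
s,c=np.sin(np.radians(24)),np.cos(np.radians(24))
N=np.array([0,-c,s]);U=np.array([0,s,c])
for nm,a,b,w in(("L",(316.25,274.25),(360,258.6),11*m),("M",(330,290),(377.4,261.6),11*m),("W",(347,310.5),(398.6,267),20*m)):
    f=lambda X:np.r_[proj("scene",X)[0]-a,proj("top",X)[0]-b]
    r=least_squares(f,[.45,-.2,.06]);l=Ro.from_euler("z",-p[2]).apply(r.x-[p[0],p[1],0])-w*N
    print(nm,r.x.round(4),"res",r.fun.round(1),"back-face centre in rack",l.round(4))
im=cv2.imread("pics/scene0.png");it=cv2.imread("pics/top0.png")
a=np.radians(25);sl=np.array([-27*m,0,130*m]);ux=np.array([np.cos(a),0,np.sin(a)])*m;uy=np.array([0,m,0]);n=np.array([-np.sin(a),0,np.cos(a)])*m
q=[.6535,.2037,.3773]
P=lambda x,y,z=3:sl+x*ux+y*uy+z*n
loops=[[P(*v) for v in((10,50),(10,-50),(-10,-50),(-10,50),(10,50))],[P(*v) for v in((22,62),(22,-62),(-22,-62),(-22,62),(22,62))],
[np.array(v)*m for v in((-80,75,0),(-80,75,105),(-80,-75,105),(-80,-75,0),(-80,75,0))],[np.array(v)*m for v in((60,75,156),(60,-75,156),(29,-75,156),(29,75,156),(60,75,156))]]
def crop(I,nm,y,x,hh,ww,k):
    J=cv2.resize(I[y:y+hh,x:x+ww],None,fx=k,fy=k,interpolation=2)
    K=J.copy()
    for L in loops:
        cv2.polylines(K,[np.int32(((proj(nm,T(q,np.array(L)))-[x,y]+.5)*k)*16)],False,(0,0,255),1,0,4)
    return np.vstack([J,K])
A=crop(im,"scene",135,240,85,80,3.5);B=crop(it,"top",157,205,78,80,3.8)
H=max(A.shape[0],B.shape[0]);o=np.zeros((H,A.shape[1]+B.shape[1],3),np.uint8);o[:A.shape[0],:A.shape[1]]=A;o[:B.shape[0],A.shape[1]:]=B
cv2.imwrite("pics/c3.png",o);print(o.shape)
E
```

```text
L [ 0.458  -0.1361  0.0592] res [-0.3  0.1  0.2 -0.3] back-face centre in rack [0.0007 0.0815 0.0547]
M [ 0.4482 -0.1887  0.0565] res [-0.2  0.   0.1 -0.2] back-face centre in rack [0.002  0.0279 0.0521]
W [ 0.4316 -0.2522  0.0593] res [-0.3  0.   0.2 -0.3] back-face centre in rack [-0.0012 -0.0294  0.0512]
(596, 584, 3)
```

View pics/c3.png

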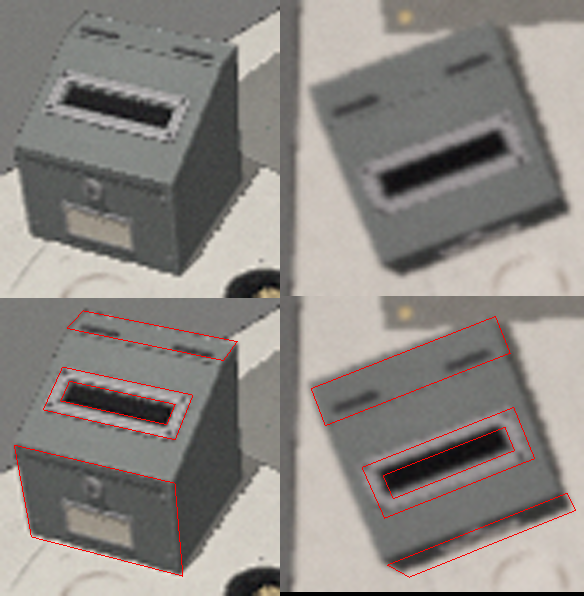

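```bash
python3 - <<'E'
from h import *
m=1e-3
a=np.radians(25);sl=np.array([-27*m,0,130*m]);ux=np.array([np.cos(a),0,np.sin(a)])*m;uy=np.array([0,m,0]);n=np.array([-np.sin(a),0,np.cos(a)])*m
P=lambda x,y,z=3:sl+x*ux+y*uy+z*n
S=lambda u,v:(u/3.5+239.5,v/3.5+134.5)
Q=lambda u,v:((u-280)/3.8+204.5,v/3.8+156.5)
ou=[P(22,62),P(22,-62),P(-22,-62),P(-22,62)]
obs=[("scene",X,S(*v)) for X,v in zip(ou,((63,73),(188,97),(172,139),(45,109)))]
obs+=[("top",X,Q(*v)) for X,v in zip(ou,((363,170),(513,114),(525,160),(378,213)))]
obs+=[("top",X,Q(*v)) for X,v in zip([P(10,50),P(10,-50),P(-10,-50),P(-10,50)],((381,178),(502,131),(507,150),(386,196)))]
B=[np.array(v)*m for v in((-80,75,105),(-80,-75,105),(-80,-75,0),(-80,75,0))]
obs+=[("scene",X,S(*v)) for X,v in zip(B,((17,150),(174,184),(181,274),(31,236)))]
obs+=[("top",X,Q(*v)) for X,v in zip(B,((385,264),(566,200),(570,213),(402,276)))]
q,r=fit(obs,[.65,.2,.37]);print(q,np.degrees(q[2]));print(r.tolist())
for nm in("scene","top"):
    q2,r2=fit([o for o in obs if o[0]==nm],[.65,.2,.37]);print(nm,q2,abs(r2).mean())
E
```

```text
[0.65548254 0.20546463 0.3590306 ] 20.570937903061072
[[-0.1, -2.0], [1.1, -0.4], [0.3, 0.3], [-0.6, -0.1], [-1.1, -0.8], [-0.4, -1.1], [1.7, 0.4], [0.6, 1.4], [-0.4, -0.7], [0.1, -0.4], [1.2, 0.7], [0.9, 0.8], [-0.9, -1.8], [-0.5, -0.2], [-0.1, 0.6], [-0.0, -0.2], [-0.7, 0.3], [-0.7, -0.9], [0.6, 0.2], [0.6, 0.4]]
scene [0.65447669 0.20477634 0.37301836] 0.5687500000000001
top [0.65569544 0.20562609 0.35027472] 0.6791666666666666
```

```bash
cat >> h.py <<'E'
m=1e-3
RK=np.array([.44258,-.20578,-.2073]);BX=np.array([.6553,.2054,.361])
s,c=np.sin(np.radians(24)),np.cos(np.radians(24));N=np.array([0,-c,s]);U=np.array([0,s,c])
def rackpose(y,up,grip=13.5,Aflip=True):   # TCP pose on reel; up = mm along plane above grasp
    R=Ro.from_euler("z",RK[2]).as_matrix();pt=np.array([.001,y*m,.0545])+5.5*m*N+(grip+up)*m*U
    f=-1 if Aflip else 1
    return T(RK,pt)[0],R@np.c_[[f,0,0],f*N,-U]
a=np.radians(25);bu=np.array([np.cos(a),0,np.sin(a)]);bn=np.array([-np.sin(a),0,np.cos(a)])
def boxpose(h,du=0,dy=0):   # TCP h mm above sloping face, du along slope, dy along box y
    R=Ro.from_euler("z",BX[2]).as_matrix();pt=np.array([-27*m,0,130*m])+h*m*bn+du*m*bu+dy*m*np.array([0,1,0])
    return T(BX,pt)[0],R@np.c_[[0,1,0],bu,-bn]
def cur():
    st=manip.state();q=st["tcp_rot"];return st,st["tool_pos"],Ro.from_quat(np.r_[q[1:],q[0]]).as_matrix()
def rel(p,R=None):
    st,p0,R0=cur();R=R0 if R is None else R
    d=R0.T@(np.array(p)-p0);v=Ro.from_matrix(R0.T@R).as_rotvec()
    print("shift cm",(d*100).round(2).tolist(),"rv",v.round(3).tolist(),"deg",np.degrees(np.linalg.norm(v)).round(1),"to",np.round(p,3))
E
python3 - <<'E'
from h import *
p,R=rackpose(81.5,80)
rel([.40,.25,.27],R); rel(p,R); rel(*boxpose(80))
E
```

```text
shift cm [-32.48, -25.74, -4.77] rv [0.417, -0.01, -0.045] deg 24.0 to [0.4  0.25 0.27]
shift cm [-47.58, -57.34, 8.06] rv [0.417, -0.01, -0.045] deg 24.0 to [ 0.467 -0.094  0.142]
shift cm [-53.35, -27.16, 1.97] rv [-0.404, -0.208, 0.941] deg 59.9 to [0.598 0.184 0.203]
```

Call:
{"op": "step_arm", "data": {
  "rows": [
    [[-32.5, -25.7, -4.8], [0.2, -0.005, -0.02], 0.6],
    [[-32.5, -25.7, -4.8], [0.417, -0.01, -0.045], 0.28],
    [[-32.5, -25.7, -4.8], [0.417, -0.01, -0.045], 0.28],
    [[-32.5, -25.7, -4.8], [0.417, -0.01, -0.045], 0.28],
    [[-32.5, -25.7, -4.8], [0.417, -0.01, -0.045], 0.28],
    [[-32.5, -25.7, -4.8], [0.417, -0.01, -0.045], 0.28],
    [[-32.5, -25.7, -4.8], [0.417, -0.01, -0.045], 0.28],
    [[-32.5, -25.7, -4.8], [0.417, -0.01, -0.045], 0.28]
  ]
}}

```text
clock: 0.77
tool_pos: [0.3509, 0.3153, 0.2607]
tcp_rot: [-0.021, 0.101, 0.973, -0.206]
force: [0.2, 0.3, 0.1]
width: 0.0381
gripper_force: 0.0
```

```bash
python3 -c "
from h import *
rel(*rackpose(81.5,80));print(cur()[0]['joints'].round(2))"
```

```text
shift cm [-19.78, -29.61, 26.13] rv [0.001, 0.0, 0.001] deg 0.1 to [ 0.467 -0.094  0.142]
[ 0.77  0.36  1.5  -0.23  1.64 -0.57]
```

Call:
{"op": "step_arm", "data": {
  "rows": [
    [[-18, -28, 24.5], [0, 0, 0], 0.28],
    [[-18, -28, 24.5], [0, 0, 0], 0.28],
    [[-18, -28, 24.5], [0, 0, 0], 0.28],
    [[-18, -28, 24.5], [0, 0, 0], 0.28],
    [[-18, -28, 24.5], [0, 0, 0], 0.28],
    [[-18, -28, 24.5], [0, 0, 0], 0.28],
    [[-18, -28, 24.5], [0, 0, 0], 0.28],
    [[-18, -28, 24.5], [0, 0, 0], 0.28]
  ]
}}

```text
clock: 1.43
tool_pos: [0.4333, 0.005, 0.1713]
tcp_rot: [-0.021, 0.101, 0.973, -0.206]
force: [1.2, -0.1, 0.7]
width: 0.0244
gripper_force: 0.0
```

Call:
{"op": "step_arm", "data": {
  "rows": [
    [[0, 0, 0], [0, 0, 0], 0.28],
    [[0, 0, 0], [0, 0, 0], 0.28],
    [[0, 0, 0], [0, 0, 0], 0.28]
  ]
}}

```text
clock: 1.68
tool_pos: [0.4331, 0.0071, 0.1718]
tcp_rot: [-0.022, 0.102, 0.973, -0.206]
force: [-0.8, 0.1, -1.0]
width: 0.0246
gripper_force: 0.0
```

```bash
python3 -c "
from h import *
rel(*rackpose(81.5,80));print(cur()[0]['joints'].round(2))"
```

```text
shift cm [-5.43, -7.2, 6.43] rv [0.002, -0.001, -0.001] deg 0.1 to [ 0.467 -0.094  0.142]
[ 0.19  0.3   1.84 -0.41  1.2  -0.98]
```

Call:
{"op": "step_arm", "data": {
  "rows": [
    [[-5.4, -7.2, 6.4], [0, 0, 0], 0.28],
    [[-5.4, -7.2, 6.4], [0, 0, 0], 0.28],
    [[-5.4, -7.2, 6.4], [0, 0, 0], 0.28],
    [[-5.4, -7.2, 6.4], [0, 0, 0], 0.28],
    [[-5.4, -7.2, 6.4], [0, 0, 0], 0.28]
  ]
}}

```text
clock: 2.1
tool_pos: [0.4676, -0.0932, 0.1425]
tcp_rot: [-0.021, 0.101, 0.973, -0.206]
force: [-0.6, -0.3, -0.1]
width: 0.0245
gripper_force: 0.0
```

```bash
python3 - <<'E'
from h import *
import cv2
rel(*rackpose(81.5,80));rel(*rackpose(81.5,0));print(cur()[0]['joints'].round(2))
a=manip.snapshot("scene");b=manip.snapshot("top")
o=np.hstack([cv2.resize(a[215:335,265:385],(400,400),interpolation=2),cv2.resize(b[200:290,320:410],(400,400),interpolation=2)])
cv2.imwrite("pics/c4.png",o)
E
```

```text
shift cm [0.03, -0.06, 0.06] rv [0.002, 0.0, -0.0] deg 0.1 to [ 0.467 -0.094  0.142]
shift cm [0.03, -0.08, 8.06] rv [0.002, 0.0, -0.0] deg 0.1 to [ 0.46  -0.126  0.069]
[-0.02  0.36  1.85 -0.47  1.07 -1.13]
```

View pics/c4.png

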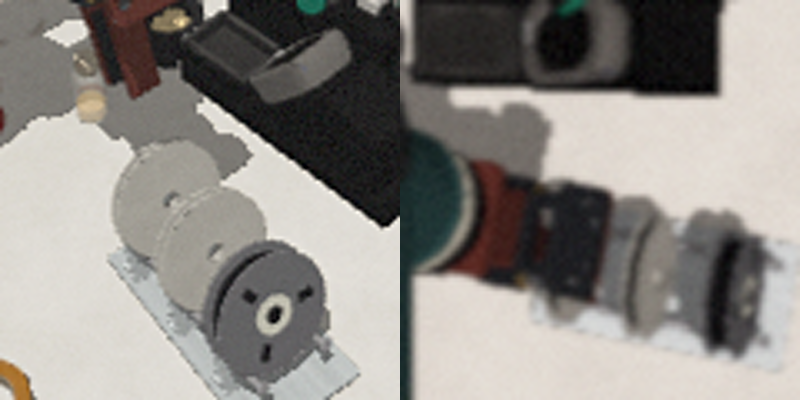

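Call:
{"op": "step_arm", "data": {
  "rows": [
    [[0, 0, 2.5], [0, 0, 0], 0.28],
    [[0, -0.06, 5], [0, 0, 0], 0.28],
    [[0, -0.06, 6.5], [0, 0, 0], 0.28],
    [[0, -0.06, 7.5], [0, 0, 0], 0.28],
    [[0, -0.06, 8], [0, 0, 0], 0.28],
    [[0, -0.06, 8], [0, 0, 0], 0.28]
  ]
}}

```text
clock: 2.7
tool_pos: [0.4604, -0.1256, 0.0694]
tcp_rot: [-0.022, 0.101, 0.973, -0.206]
force: [-0.3, 0.7, -0.2]
width: 0.0244
gripper_force: 0.0
```

Call:
{"op": "step_arm", "data": {
  "force": 25,
  "rows": [
    [[0, 0, 0], [0, 0, 0], 0.2],
    [[0, 0, 0], [0, 0, 0], 0.15],
    [[0, 0, 0], [0, 0, 0], 0.1],
    [[0, 0, 0], [0, 0, 0], 0.05],
    [[0, 0, 0], [0, 0, 0], 0],
    [[0, 0, 0], [0, 0, 0], 0]
  ]
}}

```text
clock: 3.2
tool_pos: [0.4613, -0.1267, 0.0707]
tcp_rot: [-0.02, 0.101, 0.973, -0.206]
force: [-0.3, -1.0, 6.3]
width: 0.0107
gripper_force: 25.0
```

Call:
{"op": "step_arm", "data": {
  "rows": [
    [[0, 0, -1], [0, 0, 0], 0],
    [[0, 0, -3], [0, 0, 0], 0],
    [[0, 0, -6], [0, 0, 0], 0],
    [[0, 0, -9], [0, 0, 0], 0],
    [[0, 0, -12], [0, 0, 0], 0],
    [[0, 0, -14], [0, 0, 0], 0],
    [[0, 0, -14], [0, 0, 0], 0],
    [[0, 0, -14], [0, 0, 0], 0]
  ]
}}

```text
clock: 3.87
tool_pos: [0.473, -0.07, 0.1985]
tcp_rot: [-0.02, 0.101, 0.973, -0.205]
force: [0.1, 0.5, -2.3]
width: 0.0106
gripper_force: 25.0
```

```bash
python3 - <<'E'
from h import *
import cv2
rel(*boxpose(110));st=cur()[0];print(st['joints'].round(2),st['force'],st['gripper_force'],st['width'])
p,R=boxpose(110);rel(p+[-.08,-.05,.02],R)
a=manip.snapshot("scene");b=manip.snapshot("top")
o=np.hstack([cv2.resize(a[150:350,240:440],(400,400),interpolation=2),cv2.resize(b[200:290,320:410],(400,400),interpolation=2)])
cv2.imwrite("pics/c5.png",o)
E
```

```text
shift cm [-6.02, 23.21, -13.63] rv [-0.776, -0.008, 1.032] deg 74.0 to [0.587 0.179 0.23 ]
[ 0.02  0.29  1.77 -0.43  1.21 -1.16] [ 0.13911651  0.51562619 -2.29470636] 24.992431104183197 0.010602866339694041
shift cm [0.78, 16.42, -12.84] rv [-0.776, -0.008, 1.032] deg 74.0 to [0.507 0.129 0.25 ]
```

View pics/c5.png

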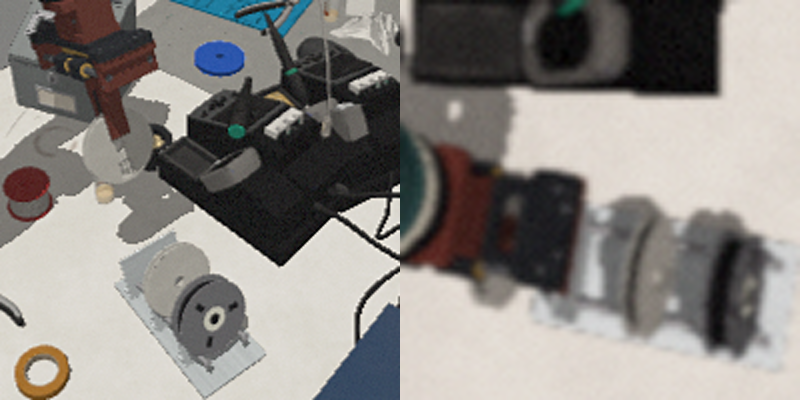

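Call:
{"op": "step_arm", "data": {
  "rows": [
    [[0.8, 16.4, -12.8], [-0.776, -0.008, 1.032], 0],
    [[0.8, 16.4, -12.8], [-0.776, -0.008, 1.032], 0],
    [[0.8, 16.4, -12.8], [-0.776, -0.008, 1.032], 0],
    [[0.8, 16.4, -12.8], [-0.776, -0.008, 1.032], 0],
    [[0.8, 16.4, -12.8], [-0.776, -0.008, 1.032], 0],
    [[0.8, 16.4, -12.8], [-0.776, -0.008, 1.032], 0],
    [[0.8, 16.4, -12.8], [-0.776, -0.008, 1.032], 0],
    [[0.8, 16.4, -12.8], [-0.776, -0.008, 1.032], 0]
  ]
}}

```text
clock: 4.63
tool_pos: [0.5053, 0.1284, 0.2468]
tcp_rot: [0.092, 0.469, 0.874, 0.092]
force: [-0.4, -0.4, -1.0]
width: 0.0107
gripper_force: 25.0
```

```bash
python3 - <<'E'
from h import *
rel(*boxpose(90));st=cur()[0];print(st['joints'].round(2),st['width'])
E
```

```text
shift cm [-0.06, 9.23, 6.01] rv [-0.177, -0.003, 0.228] deg 16.5 to [0.594 0.182 0.212]
[ 0.07  0.09  1.85  0.07  0.95 -0.54] 0.010711581139602402
```

Call:
{"op": "step_arm", "data": {
  "rows": [
    [[0, 4, 0], [-0.1, -0.002, 0.12], 0],
    [[0, 9.2, 3], [-0.177, -0.003, 0.228], 0],
    [[0, 9.2, 6], [-0.177, -0.003, 0.228], 0],
    [[0, 9.2, 6], [-0.177, -0.003, 0.228], 0],
    [[0, 9.2, 6], [-0.177, -0.003, 0.228], 0],
    [[0, 9.2, 6], [-0.177, -0.003, 0.228], 0]
  ]
}}

```text
clock: 5.13
tool_pos: [0.5929, 0.1824, 0.2112]
tcp_rot: [0.122, 0.554, 0.805, 0.176]
force: [0.7, 0.0, -1.0]
width: 0.0106
gripper_force: 25.0
```

```bash
python3 - <<'E'
from h import *
import cv2
rel(*boxpose(90));st=cur()[0];print(st['joints'].round(2),st['width'])
a=manip.snapshot("scene");b=manip.snapshot("top")
o=np.hstack([cv2.resize(a[110:220,225:335],(440,440),interpolation=2),cv2.resize(b[155:245,190:262],(352,440),interpolation=2)])
cv2.imwrite("pics/c6.png",o)
E
```

```text
shift cm [-0.05, 0.15, 0.03] rv [-0.005, 0.0, 0.004] deg 0.4 to [0.594 0.182 0.212]
[ 0.13  0.21  1.86  0.16  0.66 -0.34] 0.010578154017256551
```

View pics/c6.png

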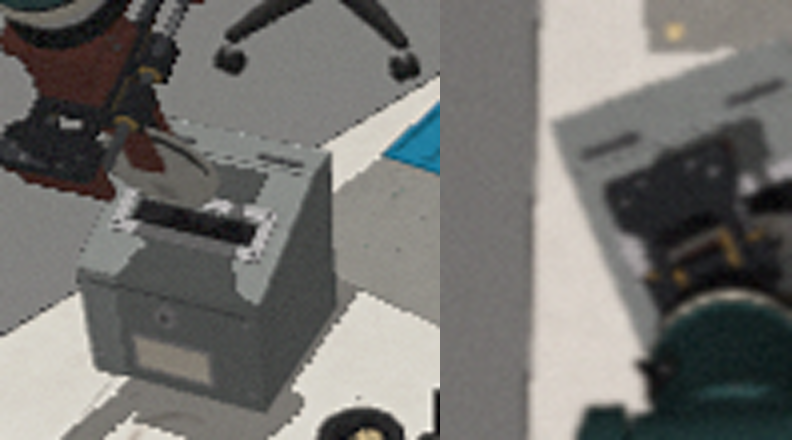

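The disc hangs above the slot (scene crop: disc (165,165), slot (195,222)). I'll lower it gently and watch the force.

Call:
{"op": "step_arm", "data": {
  "rows": [
    [[0, 0.15, 1], [-0.005, 0, 0.004], 0],
    [[0, 0.15, 2], [-0.005, 0, 0.004], 0],
    [[0, 0.15, 2.5], [-0.005, 0, 0.004], 0],
    [[0, 0.15, 3], [-0.005, 0, 0.004], 0],
    [[0, 0.15, 3.4], [-0.005, 0, 0.004], 0],
    [[0, 0.15, 3.7], [-0.005, 0, 0.004], 0]
  ]
}}

```text
clock: 5.73
tool_pos: [0.6102, 0.189, 0.1797]
tcp_rot: [0.125, 0.555, 0.803, 0.179]
force: [-1.8, -0.8, 0.2]
width: 0.0105
gripper_force: 25.0
```

```bash
python3 - <<'E'
from h import *
import cv2
rel(*boxpose(53));st=cur()[0];print(st['force'],st['wrist_torque'])
a=manip.snapshot("scene")
p0,R0=cur()[1:]
t=np.linspace(0,6.3,80);k=5
x,y=235,115
J=cv2.resize(a[y:y+90,x:x+75],None,fx=k,fy=k,interpolation=2);K=J.copy()
for w in(-5.5,5.5):
    X=p0+m*(np.c_[43.5*np.cos(t),0*t+w,13.5+43.5*np.sin(t)]@R0.T)
    cv2.polylines(K,[np.int32((proj("scene",X)-[x,y]+.5)*k*16)],False,(0,0,255),1,0,4)
sl=np.array([-27*m,0,130*m])
for A,B in((10,50),(22,62)):
    X=[sl+m*(i*A*bu+j*B*np.array([0,1,0])+3*bn) for i,j in((1,1),(1,-1),(-1,-1),(-1,1),(1,1))]
    cv2.polylines(K,[np.int32((proj("scene",T(BX,X))-[x,y]+.5)*k*16)],False,(0,255,0),1,0,4)
cv2.imwrite("pics/c7.png",np.hstack([J,K]))
E
```

```text
shift cm [-0.06, -0.2, 0.09] rv [0.004, 0.001, 0.0] deg 0.2 to [0.609 0.188 0.178]
[-1.75985049 -0.75268883  0.24061858] [-0.19887327  0.42790225 -0.0847478 ]
```

View pics/c7.png

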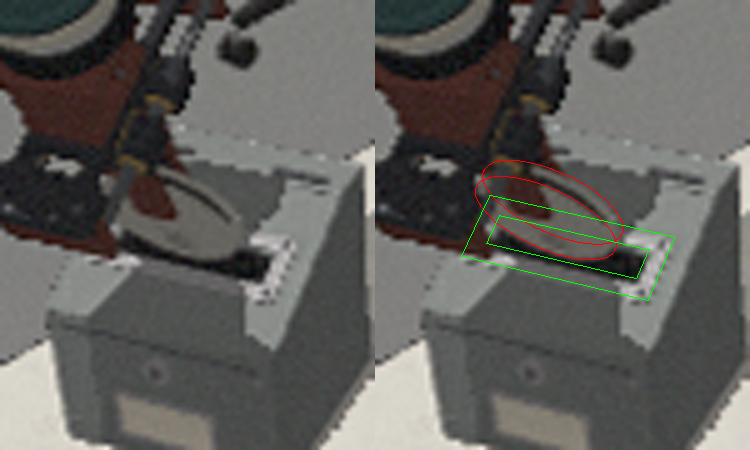

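Call:
{"op": "step_arm", "data": {
  "rows": [
    [[0, -0.15, 0.3], [0, 0, 0], 0],
    [[0, -0.15, 0.6], [0, 0, 0], 0],
    [[0, -0.15, 0.9], [0, 0, 0], 0],
    [[0, -0.15, 1.2], [0, 0, 0], 0],
    [[0, -0.15, 1.5], [0, 0, 0], 0]
  ]
}}

```text
clock: 6.2
tool_pos: [0.6148, 0.1908, 0.1655]
tcp_rot: [0.124, 0.555, 0.803, 0.179]
force: [-0.9, 0.4, -1.0]
width: 0.0102
gripper_force: 25.0
```

```bash
python3 - <<'E'
from h import *
rel(*boxpose(38));st=cur()[0];print(st['force'],st['wrist_torque'],st['width'],cur()[2].T@st['force'])
E
```

```text
shift cm [-0.06, -0.05, 0.09] rv [0.004, 0.001, 0.0] deg 0.2 to [0.615 0.19  0.164]
[-0.90756797  0.44625752 -0.95955056] [-0.13233084  0.40602737  0.02993308] 0.010157792375184284 [ 0.73889836 -1.03408307  0.57294335]
```

Call:
{"op": "step_arm", "data": {
  "rows": [
    [[0, 0, 0.4], [0, 0, 0], 0],
    [[0, 0, 0.8], [0, 0, 0], 0],
    [[0, 0, 1.2], [0, 0, 0], 0],
    [[0, 0, 1.6], [0, 0, 0], 0],
    [[0, 0, 2.0], [0, 0, 0], 0]
  ]
}}

```text
clock: 6.62
tool_pos: [0.6229, 0.1938, 0.1471]
tcp_rot: [0.124, 0.555, 0.803, 0.179]
force: [-0.5, -0.4, -0.8]
width: 0.0108
gripper_force: 25.0
```

Call:
{"op": "step_arm", "data": {
  "rows": [
    [[0, 0, 0.3], [0, 0, 0], 0],
    [[0, 0, 0.6], [0, 0, 0], 0],
    [[0, 0, 0.8], [0, 0, 0], 0],
    [[0, 0, 0.9], [0, 0, 0], 0]
  ]
}}

```text
clock: 6.95
tool_pos: [0.6264, 0.1952, 0.1392]
tcp_rot: [0.124, 0.555, 0.803, 0.179]
force: [-1.4, 0.2, -1.2]
width: 0.0102
gripper_force: 25.0
```

```bash
python3 - <<'E'
from h import *
rel(*boxpose(9));st=cur()[0];print(st['wrist_torque'],st['width'],cur()[2].T@st['force'])
E
```

```text
shift cm [-0.06, -0.06, 0.08] rv [0.004, 0.001, 0.0] deg 0.2 to [0.626 0.195 0.138]
[-0.22761108  0.45386682  0.03091969] 0.010244254177828723 [ 0.71095505 -1.5806762   0.58419463]
```

Call:
{"op": "step_arm", "data": {
  "rows": [
    [[0, 0, 0.2], [0, 0, 0], 0],
    [[0, 0, 0.2], [0, 0, 0], 0],
    [[0, 0, 0.2], [0, 0, 0], 0.3],
    [[0, 0, 0.2], [0, 0, 0], 0.3],
    [[0, 0, 0.2], [0, 0, 0], 0.3],
    [[0, 0, 0.2], [0, 0, 0], 0.3],
    [[0, 0, 0.2], [0, 0, 0], 0.3],
    [[0, 0, 0.2], [0, 0, 0], 0.3]
  ]
}}

```text
clock: 7.62
tool_pos: [0.6275, 0.1955, 0.138]
tcp_rot: [0.125, 0.555, 0.803, 0.18]
force: [-0.6, -0.6, 1.1]
width: 0.026
gripper_force: 0.0
```

Call:
{"op": "step_arm", "data": {
  "rows": [
    [[0, 0, -2], [0, 0, 0], 0.3],
    [[0, 0, -5], [0, 0, 0], 0.3],
    [[0, 0, -8], [0, 0, 0], 0.3],
    [[0, 0, -10], [0, 0, 0], 0.3],
    [[0, 0, -10], [0, 0, 0], 0.3],
    [[0, 0, -10], [0, 0, 0], 0.3]
  ]
}}

```text
clock: 8.12
tool_pos: [0.588, 0.1805, 0.2298]
tcp_rot: [0.126, 0.555, 0.802, 0.18]
force: [-0.1, 0.1, 0.2]
width: 0.0266
gripper_force: 0.0
```

```bash
python3 - <<'E'
from h import *
import cv2
rel(*rackpose(27.7,140));st=cur()[0];print(st['force'],st['joints'].round(2))
a=manip.snapshot("scene")
o=np.hstack([cv2.resize(a[110:220,225:335],(400,400),interpolation=2),cv2.resize(a[245:355,280:390],(400,400),interpolation=2)])
cv2.imwrite("pics/c8.png",o)
E
```

```text
shift cm [-23.88, -21.82, -6.69] rv [0.786, 0.014, -1.032] deg 74.3 to [ 0.461 -0.123  0.197]
[-0.05246284  0.05083925  0.1970614 ] [ 0.12  0.18  1.85  0.16  0.68 -0.34]
```

View pics/c8.png

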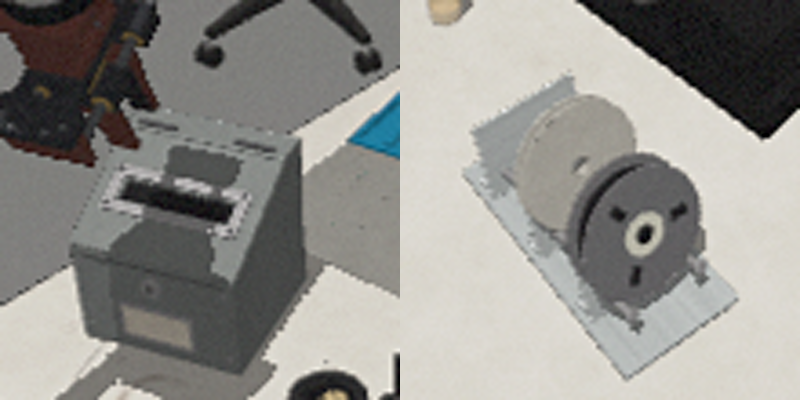

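Reel 1 is inside: the slot is clear at crop (180,205) and the other two reels are undisturbed. Next is the middle reel.

Call:
{"op": "step_arm", "data": {
  "rows": [
    [[-23.9, -21.8, -8.7], [0.786, 0.014, -1.032], 0.28],
    [[-23.9, -21.8, -8.7], [0.786, 0.014, -1.032], 0.28],
    [[-23.9, -21.8, -8.7], [0.786, 0.014, -1.032], 0.28],
    [[-23.9, -21.8, -8.7], [0.786, 0.014, -1.032], 0.28],
    [[-23.9, -21.8, -8.7], [0.786, 0.014, -1.032], 0.28],
    [[-23.9, -21.8, -8.7], [0.786, 0.014, -1.032], 0.28],
    [[-23.9, -21.8, -8.7], [0.786, 0.014, -1.032], 0.28],
    [[-23.9, -21.8, -8.7], [0.786, 0.014, -1.032], 0.28]
  ]
}}

```text
clock: 8.83
tool_pos: [0.4528, -0.1263, 0.2131]
tcp_rot: [0.011, 0.214, 0.969, -0.122]
force: [0.4, -0.3, -0.0]
width: 0.025
gripper_force: 0.0
```

```bash
python3 -c "
from h import *
rel(*rackpose(27.7,100))"
```

```text
shift cm [-0.58, 0.34, 5.39] rv [0.176, -0.001, -0.23] deg 16.6 to [ 0.458 -0.139  0.16 ]
```

Call:
{"op": "step_arm", "data": {
  "rows": [
    [[-0.6, 0.3, 2], [0.088, 0, -0.115], 0.28],
    [[-0.6, 0.3, 4], [0.176, 0, -0.23], 0.28],
    [[-0.6, 0.3, 5.4], [0.176, 0, -0.23], 0.28],
    [[-0.6, 0.3, 5.4], [0.176, 0, -0.23], 0.28],
    [[-0.6, 0.3, 5.4], [0.176, 0, -0.23], 0.28],
    [[-0.6, 0.3, 5.4], [0.176, 0, -0.23], 0.28]
  ]
}}

```text
clock: 9.33
tool_pos: [0.4587, -0.1369, 0.1614]
tcp_rot: [-0.021, 0.104, 0.973, -0.205]
force: [0.3, -0.5, 1.6]
width: 0.0245
gripper_force: 0.0
```

```bash
python3 -c "
from h import *
rel(*rackpose(27.7,0));print(cur()[0]['joints'].round(2))"
```

```text
shift cm [0.06, -0.16, 10.17] rv [0.004, 0.0, -0.006] deg 0.4 to [ 0.449 -0.178  0.069]
[-0.11  0.32  1.85 -0.48  1.07 -1.22]
```

Call:
{"op": "step_arm", "data": {
  "rows": [
    [[0, -0.25, 3], [0.004, 0, -0.006], 0.28],
    [[0, -0.25, 6], [0.004, 0, -0.006], 0.28],
    [[0, -0.25, 8], [0.004, 0, -0.006], 0.28],
    [[0, -0.25, 9.4], [0.004, 0, -0.006], 0.28],
    [[0, -0.25, 10.2], [0.004, 0, -0.006], 0.28],
    [[0, -0.25, 10.2], [0.004, 0, -0.006], 0.28],
    [[0, -0.25, 10.2], [0.004, 0, -0.006], 0.28]
  ]
}}

```text
clock: 9.92
tool_pos: [0.4501, -0.18, 0.0701]
tcp_rot: [-0.021, 0.102, 0.973, -0.207]
force: [0.4, -0.0, -0.2]
width: 0.0248
gripper_force: 0.0
```

Call:
{"op": "step_arm", "data": {
  "force": 25,
  "rows": [
    [[0, 0, 0], [0, 0, 0], 0.2],
    [[0, 0, 0], [0, 0, 0], 0.15],
    [[0, 0, 0], [0, 0, 0], 0.1],
    [[0, 0, 0], [0, 0, 0], 0.05],
    [[0, 0, 0], [0, 0, 0], 0],
    [[0, 0, 0], [0, 0, 0], 0]
  ]
}}

```text
clock: 10.42
tool_pos: [0.4504, -0.1798, 0.0702]
tcp_rot: [-0.02, 0.101, 0.973, -0.208]
force: [0.7, 1.8, 7.4]
width: 0.0105
gripper_force: 25.0
```

Call:
{"op": "step_arm", "data": {
  "rows": [
    [[0, 0, -1], [0, 0, 0], 0],
    [[0, 0, -3], [0, 0, 0], 0],
    [[0, 0, -6], [0, 0, 0], 0],
    [[0, 0, -9], [0, 0, 0], 0],
    [[0, 0, -12], [0, 0, 0], 0],
    [[0, 0, -15], [0, 0, 0], 0],
    [[0, 0, -15], [0, 0, 0], 0],
    [[0, 0, -15], [0, 0, 0], 0]
  ]
}}

```text
clock: 11.08
tool_pos: [0.4631, -0.1189, 0.2077]
tcp_rot: [-0.019, 0.101, 0.973, -0.207]
force: [-0.2, 0.6, -1.6]
width: 0.01
gripper_force: 25.0
```

```bash
python3 - <<'E'
from h import *
p,R=boxpose(110);rel(p+[-.08,-.05,.02],R)
E
```

```text
shift cm [0.79, 21.31, -14.09] rv [-0.778, -0.005, 1.033] deg 74.1 to [0.507 0.129 0.25 ]
```

Call:
{"op": "step_arm", "data": {
  "rows": [
    [[0.8, 21.3, -14.1], [-0.778, -0.005, 1.033], 0],
    [[0.8, 21.3, -14.1], [-0.778, -0.005, 1.033], 0],
    [[0.8, 21.3, -14.1], [-0.778, -0.005, 1.033], 0],
    [[0.8, 21.3, -14.1], [-0.778, -0.005, 1.033], 0],
    [[0.8, 21.3, -14.1], [-0.778, -0.005, 1.033], 0],
    [[0.8, 21.3, -14.1], [-0.778, -0.005, 1.033], 0],
    [[0.8, 21.3, -14.1], [-0.778, -0.005, 1.033], 0],
    [[0.8, 21.3, -14.1], [-0.778, -0.005, 1.033], 0]
  ]
}}

```text
clock: 11.75
tool_pos: [0.506, 0.1304, 0.2473]
tcp_rot: [0.091, 0.468, 0.874, 0.092]
force: [-0.1, -1.0, -1.7]
width: 0.0103
gripper_force: 25.0
```

```bash
python3 -c "
from h import *
rel(*boxpose(90))"
```

```text
shift cm [-0.22, 9.05, 6.02] rv [-0.178, -0.004, 0.23] deg 16.7 to [0.594 0.182 0.212]
```

Call:
{"op": "step_arm", "data": {
  "rows": [
    [[0, 4, 0], [-0.1, -0.002, 0.12], 0],
    [[-0.2, 9.1, 3], [-0.178, -0.004, 0.23], 0],
    [[-0.2, 9.1, 6], [-0.178, -0.004, 0.23], 0],
    [[-0.2, 9.1, 6], [-0.178, -0.004, 0.23], 0],
    [[-0.2, 9.1, 6], [-0.178, -0.004, 0.23], 0],
    [[-0.2, 9.1, 6], [-0.178, -0.004, 0.23], 0]
  ]
}}

```text
clock: 12.25
tool_pos: [0.5928, 0.1804, 0.2106]
tcp_rot: [0.122, 0.554, 0.804, 0.175]
force: [0.1, 0.6, -2.0]
width: 0.0101
gripper_force: 25.0
```

```bash
python3 -c "
from h import *
rel(*boxpose(53))"
```

```text
shift cm [0.14, 0.27, 3.7] rv [-0.007, 0.001, 0.003] deg 0.4 to [0.609 0.188 0.178]
```

Call:
{"op": "step_arm", "data": {
  "rows": [
    [[0.1, 0.15, 1], [-0.005, 0, 0.003], 0],
    [[0.1, 0.15, 2], [-0.005, 0, 0.003], 0],
    [[0.1, 0.15, 2.5], [-0.005, 0, 0.003], 0],
    [[0.1, 0.15, 3], [-0.005, 0, 0.003], 0],
    [[0.1, 0.15, 3.4], [-0.005, 0, 0.003], 0],
    [[0.1, 0.15, 3.7], [-0.005, 0, 0.003], 0],
    [[0.1, 0.15, 3.7], [-0.005, 0, 0.003], 0]
  ]
}}

```text
clock: 12.83
tool_pos: [0.61, 0.1878, 0.1792]
tcp_rot: [0.125, 0.555, 0.803, 0.179]
force: [0.3, -0.5, -1.0]
width: 0.0102
gripper_force: 25.0
```

```bash
python3 -c "
from h import *
rel(*boxpose(38));print(cur()[2].T@cur()[0]['force'])"
```

```text
shift cm [0.05, -0.12, 1.57] rv [0.002, 0.002, 0.0] deg 0.2 to [0.615 0.19  0.164]
[-0.53694469 -0.30729956  0.96415175]
```

Call:
{"op": "step_arm", "data": {
  "rows": [
    [[0, -0.1, 0.4], [0, 0, 0], 0],
    [[0, -0.1, 0.8], [0, 0, 0], 0],
    [[0, -0.1, 1.2], [0, 0, 0], 0],
    [[0, -0.1, 1.6], [0, 0, 0], 0],
    [[0, -0.1, 2.0], [0, 0, 0], 0]
  ]
}}

```text
clock: 13.25
tool_pos: [0.617, 0.1905, 0.1605]
tcp_rot: [0.124, 0.555, 0.803, 0.179]
force: [-1.9, 0.0, -1.3]
width: 0.0104
gripper_force: 25.0
```

Call:
{"op": "step_arm", "data": {
  "rows": [
    [[0, 0, 0.4], [0, 0, 0], 0],
    [[0, 0, 0.8], [0, 0, 0], 0],
    [[0, 0, 1.2], [0, 0, 0], 0],
    [[0, 0, 1.6], [0, 0, 0], 0],
    [[0, 0, 2.0], [0, 0, 0], 0]
  ]
}}

```text
clock: 13.67
tool_pos: [0.6251, 0.1935, 0.1424]
tcp_rot: [0.125, 0.555, 0.803, 0.179]
force: [-0.2, -0.6, -0.8]
width: 0.0102
gripper_force: 25.0
```

```bash
python3 -c "
from h import *
rel(*boxpose(8));print(cur()[2].T@cur()[0]['force'])"
```

```text
shift cm [0.05, -0.03, 0.55] rv [0.003, 0.002, 0.0] deg 0.2 to [0.627 0.195 0.137]
[-0.48599316 -0.72459032  0.59300531]
```

Call:
{"op": "step_arm", "data": {
  "rows": [
    [[0, 0, 0.3], [0, 0, 0], 0],
    [[0, 0, 0.6], [0, 0, 0], 0],
    [[0, 0, 0.6], [0, 0, 0], 0.3],
    [[0, 0, 0.6], [0, 0, 0], 0.3],
    [[0, 0, 0.6], [0, 0, 0], 0.3],
    [[0, 0, 0.6], [0, 0, 0], 0.3],
    [[0, 0, 0.6], [0, 0, 0], 0.3],
    [[0, 0, 0.6], [0, 0, 0], 0.3]
  ]
}}

```text
clock: 14.33
tool_pos: [0.6278, 0.1943, 0.138]
tcp_rot: [0.125, 0.555, 0.803, 0.179]
force: [0.5, -0.4, 0.1]
width: 0.0265
gripper_force: 0.0
```

Call:
{"op": "step_arm", "data": {
  "rows": [
    [[0, 0, -2], [0, 0, 0], 0.3],
    [[0, 0, -5], [0, 0, 0], 0.3],
    [[0, 0, -8], [0, 0, 0], 0.3],
    [[0, 0, -11], [0, 0, 0], 0.3],
    [[0, 0, -13], [0, 0, 0], 0.3],
    [[0, 0, -13], [0, 0, 0], 0.3],
    [[0, 0, -13], [0, 0, 0], 0.3],
    [[0, 0, -13], [0, 0, 0], 0.3]
  ]
}}

```text
clock: 15.0
tool_pos: [0.5755, 0.175, 0.2545]
tcp_rot: [0.124, 0.555, 0.803, 0.179]
force: [-0.6, -0.6, 0.9]
width: 0.0262
gripper_force: 0.0
```

```bash
python3 - <<'E'
from h import *
import cv2
print(cur()[0]['force'])
a=manip.snapshot("scene")
o=np.hstack([cv2.resize(a[110:220,225:335],(400,400),interpolation=2),cv2.resize(a[245:355,280:390],(400,400),interpolation=2)])
cv2.imwrite("pics/c9.png",o)
E
```

```text
[-0.57753439 -0.62445144  0.90633402]
```

View pics/c9.png

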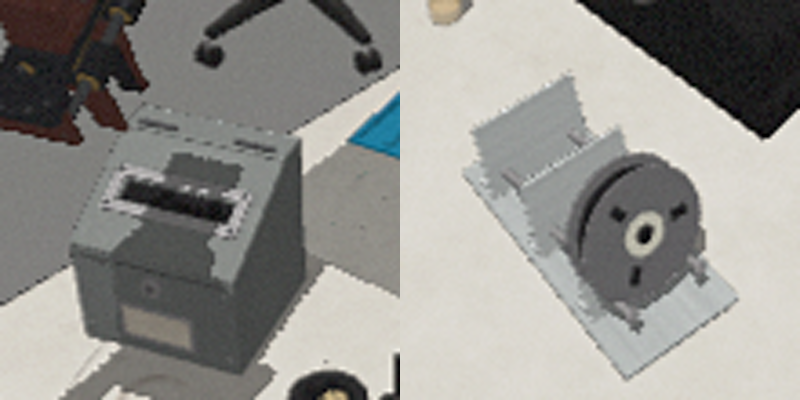

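Both reels are inside: the slot is dark and clear at crop (180,205), and the thick reel is in place at (640,235). I'll let things settle briefly and hand in.

Call:
{"op": "step_arm", "data": {
  "rows": [
    [[0, 0, 0], [0, 0, 0], 0.3],
    [[0, 0, 0], [0, 0, 0], 0.3],
    [[0, 0, 0], [0, 0, 0], 0.3],
    [[0, 0, 0], [0, 0, 0], 0.3],
    [[0, 0, 0], [0, 0, 0], 0.3],
    [[0, 0, 0], [0, 0, 0], 0.3],
    [[0, 0, 0], [0, 0, 0], 0.3],
    [[0, 0, 0], [0, 0, 0], 0.3]
  ]
}}

```text
clock: 15.72
tool_pos: [0.5757, 0.175, 0.2552]
tcp_rot: [0.125, 0.555, 0.803, 0.179]
force: [0.6, -0.2, -0.4]
width: 0.0263
gripper_force: 0.0
```

```bash
python3 -c "
from station import manip
print(manip.job_done())"
```

```text
the job is handed in; nothing more can be done
None
```

I posted both thin reels through the flap and handed the job in at about 16 s; the last picture shows the slot clear and the thick reel still in its place, but the hand-in returned no verdict.

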